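# Bolt the chemical safe shut

## Robot

A 6-joint arm with a two-finger parallel gripper is mounted at the origin on the work surface. World frame = base frame: x ahead of the robot, y to its left, z up, the work surface at z = 0. Lengths are in m, angles in rad, forces in N, time in s.
With the tool pointing down it reaches from about 0.4 to 0.925 m from the base axis. Payload 3.4 kg.
Tool frame: the origin (TCP) lies on the centre line of the jaws, within the pads' length; the fingertips stand 14 mm ahead of it and the grasp point (between the pads) lies 5 mm behind it; z points along the fingers, y is the direction in which the jaws open and shut (so a half turn about z gives the same grasp; the last joint's range is limited). The gripper opens to 85 mm and grips with 20 to 120 N. Pads are 22 mm wide; open, the fingers measure 114 mm over their backs; the gripper's body (76 mm by 85 mm) begins 54 mm behind the grasp point. The pads swing forward as they close: fully open they stand 13 mm farther back than shut.
Start: joints at [1.198, 0.307, 1.506, -0, 1.328, -0.073], TCP at [0.17, 0.549, 0.245] pointing down, gripper open.
Joint ranges: [-3.12, 3.12], [-1.05, 2.28], [0.14, 2.33], [-1.42, 4.57], [0.1, 2.73], [-2.68, 2.68]. Speed limits (rad/s): [2.57, 2.57, 3.14, 3.14, 3.14, 3.14].

## Interface

Orientations are given as a unit quaternion [x, y, z, w].
In Python, from plant import * gives the robot as it stands.
- The arm moves only by the tool carry_out, never from a script. Its argument "moves" is a list of rows, each a list of 3 entries, a list of its own where there are three numbers: the opening, from -1 (shut) to 1 (fully open), then the shift along the tool's x, y, z in m, then the turn, a rotation vector about the tool's x, y, z in degrees. A call has 1 to 20 rows; each row shifts and turns the commanded pose from where the row before left it, along the tool's axes as they then stand; what a row does not reach is not made up. A row lasts 1/8 s, in which the tool goes at most 62.5 mm and 10.7 degrees, less where a joint would pass 70% of its speed; a pose out of reach is approached as far as the arm can. A call with a gripper value outside its range is refused whole. The fingers move at their own pace and stop on an object; "squeeze" is the grip in N (left out, the last holds). Time passes only in rows, so rows that do not move let the fingers close. It gives the time, the measured TCP pose, the force and the opening at its end, in the units of the state.
- get_obs(): the state, without advancing time (a new reading comes with each control period).
- camera(name): name is "side" or "top" or "wrist"; returns a dict with "img" (384x512x3 uint8, red, green, blue), "range_z" (384x512 float32, m along the optical axis (not along the pixel's ray), 0 where there is no reading), "fx", "fy", "cx", "cy" (pixels), "world_to_cam" (4x4, takes a point from world to camera coordinates); the wrist camera has in their place "hand_eye" (4x4, takes a point from camera to tool coordinates, whose origin is the TCP and whose axes are the flange's). Camera axes: x right, y down, z forward; pixel columns grow to the right and rows downward; lengths in m; the calibration is good to about 2 mm. A picture is of the moment at which its call begins: read the wrist's pose just before it.
- hand_in(): hands the job in, once; it reports no verdict.
The state is a dict: "time": time; "joint_positions": joint angles; "joint_vel": joint speeds; "tau": joint torques, N m; "tcp_pos": TCP position; "tcp_rot": TCP orientation; "force": force on the tool from outside, world axes, zero at the start; "torque": the same for the moment, N m; "gripper_width": finger opening in m.
Only numpy, scipy, OpenCV 4.12 (cv2) and the standard library are available. Lean on these libraries where they do the work, as an engineer would, in place of code of your own. Each camera call takes 0.05 s, during which the arm holds its last target. There are 200 camera calls.

## Task

Bolt the chemical safe on the lab bench: press its spring catch pad down with one fingertip and, keeping it down, push the bolt's lug with the other finger until the bolt is fully home in the keeper. Then let go so that the catch springs back up, and move clear. Grip and lift nothing, and leave the padlock, jar, bottles, beaker and tin where they stand.

Things in the scene. Friction and masses are not known exactly. Their poses are not given: they have to be found in the camera images.
- safe: low grey steel chemical safe fixed to the bench, 240 x 280 x 100 mm (x, y, z), with a white lid on top (already shut). Origin under its centre; its x axis points from the robot's side to the far side, y along the bolt towards the keeper, z up. On the lid an aluminium plate carries a flat slide bolt and, parallel to it on the robot's side, a spring safety catch. Nothing fixed on the top stands higher than 25 mm above it (z = 125 mm) apart from the catch pad and the bolt's lug
- pad (a point): centre of the upper face of the catch pad: a flat steel plate 28 mm (safe's x) by 120 mm (safe's y), 6 mm thick, carried on springs, at x = -35, y = 0, z = 140 mm in the safe's frame when up; moves straight down with the catch. It may be pressed anywhere along its length, and a fingertip can slide along it while pressing
- lug (a point): centre of the top edge of the bolt's upright steel lug: a plate 40 mm wide (safe's x), 8 mm thick (safe's y), standing from 118 to 162 mm above the bench, at x = +35 mm in the safe's frame, so 70 mm beyond the pad's centre line; y = 0 in the safe's frame with the bolt fully drawn, y = +40 mm fully home. Push it on its flat -y face. The bolt bar below it is 16 mm wide, its top 118 mm above the bench
- bolt (a joint): slide of the bolt along the safe's +y: 0 = fully drawn, 0.040 m = fully home against its stop, with the bar in the keeper. Needs about 2 N; stays where left. The tooth of the catch blocks it at about 0.011 from the drawn side, and locks it at 0.029 or more from the home side, unless the catch is down
- catch (a joint): how far the catch pad is pressed down: 0 = up (sprung), 0.012 m = stop. The bolt is free from about 0.007 m on; the spring takes about 2.5 N to start and 6.7 N at the stop. It springs up when let go, once the bolt's tang is clear of its tooth (bolt under 0.011 or over 0.029)
- padlock: bystander: brass padlock 36 x 40 x 20 mm with a steel shackle, lying flat on the safe's top behind the bolt; origin under its centre
- jar: bystander: amber sample jar, 32 mm across, 45 mm tall, standing on the safe's top in front of the pad; origin under its centre
- media_bottle: bystander: clear bottle with a blue cap, 60 mm across, 115 mm tall, on the bench beside the safe; origin under its centre
- amber_bottle: bystander: amber glass bottle with a white cap, 68 mm across, 135 mm tall, on the bench beside the safe; origin under its centre
- beaker: bystander: glass beaker, 68 mm across, 85 mm tall, on the bench next to the safe; origin under its centre
- tin: bystander: plain metal tin, 64 mm across, 70 mm tall, on the bench next to the safe; origin under its centre

How it is judged:
On the way, in this order (a step that is already met when the one before it is completed fails the run):
1. a finger holds the catch down (7 mm or more) with the bolt still drawn (value of joint catch above 0.0065 m and contact force between the fingers and catch above 0.3 N and value of joint bolt below 0.013 m), for 0.05 s.
2. with the catch held down by one finger, the other slides the bolt on its way (value of joint catch above 0.006 m and contact force between the fingers and catch above 0.3 N and contact force between the fingers and bolt above 0.2 N and value of joint bolt between 0.014 and 0.035 m), for 0.05 s.
3. the bolt is home while a finger still holds the catch down (value of joint catch above 0.005 m and contact force between the fingers and catch above 0.3 N and value of joint bolt above 0.036 m), for 0.05 s.
At the end, for the whole second after the job is handed in: The bolt is within 4 mm of fully home, the catch pad has sprung back up to within 2 mm, and the bystanders stand within 15 mm of where they were (value of joint bolt above 0.036 m and value of joint catch below 0.002 m and distance of each of padlock, jar, media_bottle, amber_bottle, beaker, tin from where it was at the start of the episode below 0.015 m); the robot touches nothing.
It fails at once if a bystander is lifted, carried or knocked more than 15 mm away (distance of any of padlock, jar, media_bottle, amber_bottle, beaker, tin from where it was at the start of the episode above 0.015 m).
It also fails if it takes over 32 s, if anything falls off the work surface, if the arm or the gripper's body presses on something with over 40 N, if the wrist force passes 120 N, or if a joint passes its speed limit or range.

## Working session

There is one attempt and no reset: what is moved stays moved. The work goes in short steps, Python scripts to look and compute and a tool call to move; the robot and the scene stay as the last step left them, time stands still between calls to the robot, and variables do not carry over. Pictures are saved under pics/ and viewed, about 8 in all and at most 12, crops included, and the job is handed in when it is done.

Besides the shell and the picture viewer there is one more tool, called after ">>>" as name(argument=value, ...) on one line, values as JSON. carry_out: Moves the arm, as the interface text tells. Its arguments: {"type":"object","properties":{"moves":{"type":"array"},"squeeze":{"type":"number"}},"required":["moves"]}

```bash
mkdir -p pics; cat > h.py <<'E'
from plant import *
import numpy as np, cv2
E
python3 - <<'E'
from h import *
o=get_obs();print(o)
ims=[]
for n in("top","side"):
    c=camera(n);np.savez(f"{n}0.npz",**c)
    cv2.imwrite(f"pics/{n}0.png",c["img"][:,:,::-1]);print(n,c["fx"],c["cx"],c["cy"],np.round(c["world_to_cam"],3))
E
```

```text
{'time': 0.0, 'joint_positions': array([ 1.19752199e+00,  3.07558490e-01,  1.50768086e+00, -3.21913424e-06,
        1.32837311e+00, -7.34881193e-02]), 'joint_vel': array([ 0.00171475, -0.00021603, -0.00111552, -0.00037329,  0.00059548,
        0.00195686]), 'tau': array([-9.89927321e-04, -4.57540441e+01, -2.51915824e+01, -3.06810316e-04,
        1.30762623e-02, -5.34635922e-05]), 'tcp_pos': array([0.16958142, 0.54872817, 0.24438649]), 'tcp_rot': array([ 1.49331982e-01,  9.88786599e-01, -9.85156356e-04, -2.22198453e-04]), 'force': array([ 0.48934636, -0.02888731,  0.73336826]), 'torque': array([0.01321252, 0.0394652 , 0.01609485]), 'gripper_width': 0.08546355050552731}
top 363.93732780892765 252.89895747596188 183.06732549703597 [[ 0.006 -1.     0.006  0.052]
 [-0.987 -0.007 -0.16   0.601]
 [ 0.16  -0.005 -0.987  1.046]
 [ 0.     0.     0.     1.   ]]
side 486.8958262418148 251.65183726449357 195.99988783554556 [[ 0.898 -0.439 -0.02  -0.497]
 [-0.315 -0.613 -0.724  0.32 ]
 [ 0.306  0.657 -0.689  0.96 ]
 [ 0.     0.     0.     1.   ]]
```

View pics/top0.png

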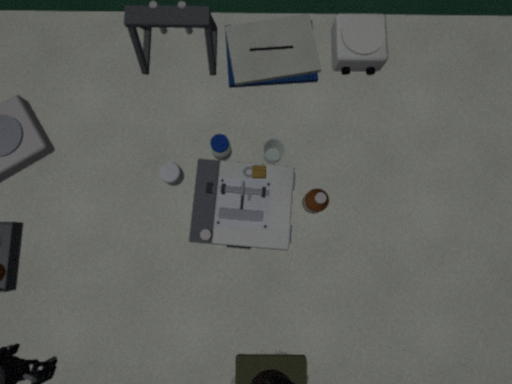

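View pics/side0.png

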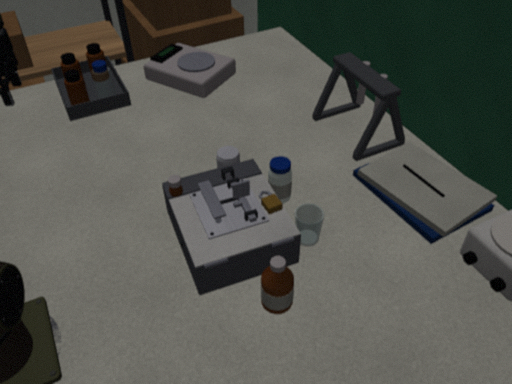

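The top view shows the safe around (245,205): pad at (241,214), lug near (248,190), padlock (258,172), jar (205,235). I'll enlarge it and measure.

```bash
cat >> h.py <<'E'
def pts(c):
    v,u=np.mgrid[0:384,0:512];z=c["range_z"]
    P=np.stack([(u-c["cx"])/c["fx"]*z,(v-c["cy"])/c["fy"]*z,z,np.ones_like(z)],-1)
    return (P@np.linalg.inv(c["world_to_cam"]).T)[...,:3]
def ray(c,u,v,h):
    T=np.linalg.inv(c["world_to_cam"]);d=T[:3,:3]@[(u-c["cx"])/c["fx"],(v-c["cy"])/c["fy"],1];o=T[:3,3]
    return o+d*(h-o[2])/d[2]
E
python3 - <<'E'
from h import *
for n,(x,y,w,h) in dict(top=(150,120,190,140),side=(150,140,190,140)).items():
    c=dict(np.load(n+"0.npz"));P=pts(c)
    crop=c["img"][y:y+h,x:x+w,::-1]
    cv2.imwrite(f"pics/{n}z.png",cv2.resize(np.clip(crop*1.6,0,255).astype('uint8'),None,fx=4.2,fy=4.2,interpolation=cv2.INTER_CUBIC))
    if n=="top":
        m=(abs(P[...,2]-.1)<.012)&(c["range_z"]>0);m[:120]=0;m[260:]=0;m[:,:180]=0;m[:,300:]=0
        m=cv2.morphologyEx(m.astype('uint8'),cv2.MORPH_OPEN,np.ones((5,5)))
        k,l,s,_=cv2.connectedComponentsWithStats(m);i=1+s[1:,4].argmax()
        m=cv2.morphologyEx((l==i).astype('uint8'),cv2.MORPH_CLOSE,np.ones((9,9)))
        r=cv2.minAreaRect(np.argwhere(m)[:,::-1].astype(np.float32));print(s[i],r)
        b=cv2.boxPoints(r);W=np.array([ray(c,u,v,.1) for u,v in b]);print(b,W.round(4),W.mean(0))
        print("z med",np.median(P[l==i],0))
        m2=(P[...,2]>.13)&(P[...,2]<.17)&(l>=0);m2[:170]=0;m2[230:]=0;m2[:,:215]=0;m2[:,275:]=0
        k,l,s,ce=cv2.connectedComponentsWithStats(m2.astype('uint8'))
        for i in range(1,k):print(s[i],ce[i],np.median(P[l==i],0).round(4))
E
```

```text
[ 189  159  105   91 6782] ((242.1310577392578, 204.42759704589844), (101.31547546386719, 83.87593078613281), 4.763640880584717)
[[188.16554 242.01381]
 [195.13106 158.4276 ]
 [296.09656 166.84138]
 [289.13104 250.4276 ]] [[ 0.4248  0.2354  0.1   ]
 [ 0.6634  0.2234  0.1   ]
 [ 0.6406 -0.0683  0.1   ]
 [ 0.4033 -0.0458  0.1   ]] [0.53303068 0.08615666 0.1       ]
z med [0.5261302  0.09092422 0.10148787]
[240 181   4  16  51] [241.74509804 188.96078431] [0.5653 0.0856 0.1628]
[218 208  45  14 458] [239.90174672 214.66157205] [0.4982 0.0906 0.141 ]
```

View pics/topz.png

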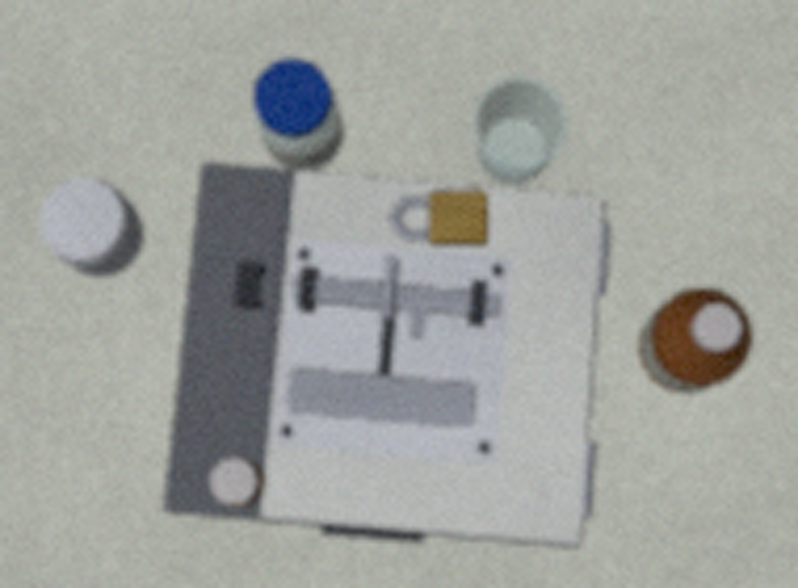

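View pics/sidez.png

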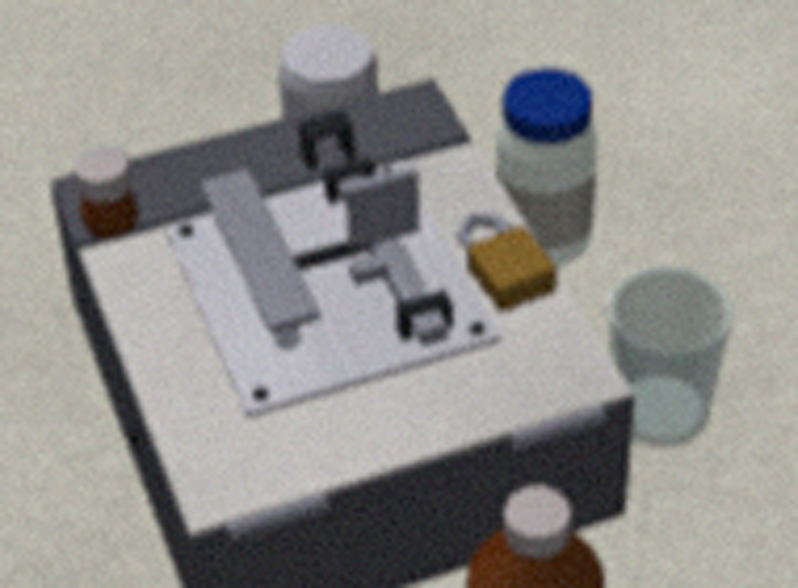

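The zoomed views show the pad with centre ≈(240,214) in top pixels and the lug's top edge ≈(242,189). The jar, padlock and other bystanders are clear of the push path. Next I'll get the pose from both views.

```bash
python3 - <<'E'
from h import *
for n in("top","side"):
    c=dict(np.load(n+"0.npz"));P=pts(c)
    near=np.linalg.norm(P[...,:2]-[.53,.088],axis=-1)<.1
    for nm,lo,hi,h,cx in(("pad",.132,.15,.14,.498),("lug",.152,.175,.162,.565)):
        m=(near&(P[...,2]>lo)&(P[...,2]<hi)&(abs(P[...,0]-cx)<.03)).astype('uint8')
        k,l,s,ce=cv2.connectedComponentsWithStats(m);i=1+s[1:,4].argmax()
        uv=np.argwhere(l==i)[:,::-1].astype(np.float32);r=cv2.minAreaRect(uv)
        b=np.array([ray(c,*p,h) for p in cv2.boxPoints(r)])
        W=np.array([ray(c,*p,h) for p in uv]);V=np.linalg.svd(W[:,:2]-W[:,:2].mean(0),full_matrices=False)[2][0]
        print(n,nm,s[i],"cen",W.mean(0).round(4),"axis",V.round(3),"ang",np.degrees(np.arctan2(V[1],V[0])).round(1),"depthmed",np.median(P[l==i],0).round(4),b[:,:2].round(3).tolist())
E
```

```text
top pad [218 208  45  14 458] cen [0.4989 0.091  0.14  ] axis [-0.075 -0.997] ang -94.3 depthmed [0.4982 0.0906 0.141 ] [[0.49, 0.151], [0.517, 0.15], [0.508, 0.03], [0.48, 0.032]]
top lug [240 181   4  15  45] cen [0.5681 0.0863 0.162 ] axis [-0.996  0.087] ang 175.0 depthmed [0.5684 0.0856 0.1631] [[0.588, 0.091], [0.588, 0.083], [0.55, 0.083], [0.55, 0.091]]
side pad [198 180  28  39 505] cen [0.5007 0.0887 0.14  ] axis [-0.079 -0.997] ang -94.6 depthmed [0.4997 0.0843 0.1431] [[0.49, 0.151], [0.52, 0.158], [0.51, 0.029], [0.482, 0.025]]
side lug [232 179  18  11 117] cen [0.5688 0.0814 0.162 ] axis [-1.     0.002] ang 179.9 depthmed [0.5687 0.0823 0.1614] [[0.551, 0.093], [0.592, 0.09], [0.586, 0.069], [0.546, 0.073]]
```

>>> carry_out(moves=[[1,[-0.035,-0.026,0],[0,0,0]],[1,[-0.035,-0.026,0],[0,0,0]],[1,[-0.035,-0.026,0],[0,0,0]],[1,[-0.035,-0.026,0],[0,0,0]],[1,[-0.035,-0.026,0],[0,0,0]],[1,[-0.035,-0.026,0],[0,0,0]],[1,[-0.035,-0.026,0],[0,0,0]],[1,[-0.035,-0.026,0],[0,0,0]],[1,[-0.035,-0.026,0],[0,0,0]],[1,[-0.035,-0.026,0],[0,0,0]],[1,[-0.035,-0.026,0],[0,0,0]],[1,[-0.035,-0.026,0],[0,0,0]],[1,[-0.035,-0.026,0],[0,0,0]],[1,[-0.035,-0.026,0],[0,0,0]]])

```text
time: 1.85
tcp_pos: [0.5309, 0.0556, 0.2449]
tcp_rot: [0.149, 0.989, 0.0, -0.0]
force: [0.3, 0.4, 0.3]
gripper_width: 0.0855
```

>>> carry_out(moves=[[0.5,[0,0,0],[0,0,9.65]],[0.5,[0,0,0],[0,0,9.65]],[0.5,[0,0,0],[0,0,9.65]],[0.5,[0,0,0],[0,0,9.65]],[0.5,[0,0,0],[0,0,9.65]],[0.5,[0,0,0],[0,0,9.65]],[0.5,[0,0,0],[0,0,9.65]],[0.5,[0,0,0],[0,0,9.65]],[0.5,[0,0,0],[0,0,0]],[0.5,[0,0,0],[0,0,0]]])

```text
time: 3.1
tcp_pos: [0.5303, 0.0569, 0.2451]
tcp_rot: [0.733, 0.681, -0.0, -0.0]
force: [-0.6, 0.3, 0.4]
gripper_width: 0.0642
```

```bash
cat >> h.py <<'E'
from scipy.spatial.transform import Rotation as Ro
O=np.array([.534,.088,0]);A=np.radians(-4.4);S=np.array([[np.cos(A),-np.sin(A),0],[np.sin(A),np.cos(A),0],[0,0,1]])
def st():
    o=get_obs();R=Ro.from_quat(o["tcp_rot"]).as_matrix()
    print("t",round(o["time"],2),"safe mm",((o["tcp_pos"]-O)@S*1000).round(1),"tool in safe\n",(S.T@R).round(3),"\nF",(o["force"]@S).round(2),"T",o["torque"].round(2),"w",round(o["gripper_width"],4),"q",o["joint_positions"].round(2))
E
python3 - <<'E'
from h import *
st()
for n in("wrist",):
    c=camera(n);cv2.imwrite(f"pics/{n}1.png",c["img"][:,:,::-1])
E
```

```text
t 3.1 safe mm [ -1.3 -31.3 245.1] tool in safe
 [[-0.003  1.    -0.001]
 [ 1.     0.003 -0.   ]
 [-0.    -0.001 -1.   ]] 
F [-0.64  0.29  0.45] T [-0.03 -0.   -0.06] w 0.0642 q [0.03 0.25 1.59 0.   1.3  0.1 ]
```

View pics/wrist1.png

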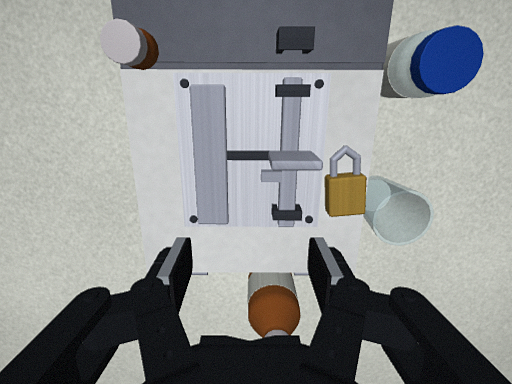

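The wrist view shows the pad at (209,155), the lug at (296,160) and the padlock at (346,195). The fingers line up with the pad and lug columns. I'll shift 4 mm outward and descend to just above the pad.

>>> carry_out(moves=[[0.5,[0,0.004,0],[0,0,0]],[0.5,[0,0,0.03],[0,0,0]],[0.5,[0,0,0.03],[0,0,0]],[0.5,[0,0,0.02],[0,0,0]],[0.5,[0,0,0.005],[0,0,0]],[0.5,[0,0,0],[0,0,0]],[0.5,[0,0,0],[0,0,0]]])

```text
time: 4.03
tcp_pos: [0.5354, 0.0566, 0.1613]
tcp_rot: [0.734, 0.68, 0.001, 0.001]
force: [0.7, 0.0, -0.8]
gripper_width: 0.0642
```

```bash
python3 - <<'E'
from h import *
st()
c=camera("side");cv2.imwrite("pics/side2.png",cv2.resize(np.clip(c["img"][100:290,100:350,::-1]*1.6,0,255).astype('uint8'),None,fx=3.1,fy=3.1,interpolation=2))
E
```

```text
t 4.03 safe mm [  3.8 -31.2 161.3] tool in safe
 [[-0.001  1.     0.002]
 [ 1.     0.001  0.   ]
 [ 0.     0.002 -1.   ]] 
F [ 0.73  0.1  -0.79] T [0.01 0.01 0.05] w 0.0642 q [ 0.03  0.33  1.7  -0.    1.1   0.1 ]
```

View pics/side2.png

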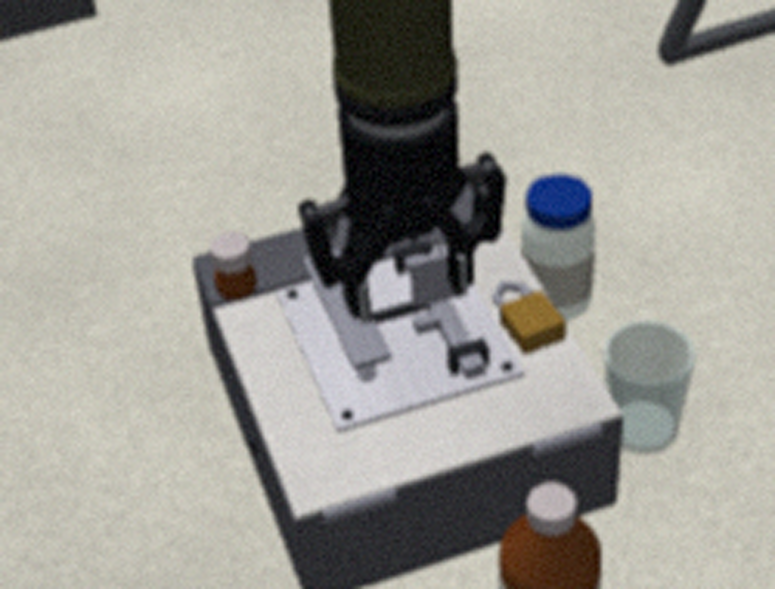

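The left fingertip is over the pad at crop ≈(360,315), and the right one is beside the lug at ≈(460,285). Now I'll press down in small steps.

>>> carry_out(moves=[[0.5,[0,0,0.004],[0,0,0]],[0.5,[0,0,0.004],[0,0,0]],[0.5,[0,0,0],[0,0,0]]])

```text
time: 4.45
tcp_pos: [0.5341, 0.0565, 0.1519]
tcp_rot: [0.734, 0.68, -0.0, -0.0]
force: [0.1, 0.6, -0.5]
gripper_width: 0.0639
```

>>> carry_out(moves=[[0.5,[0,0,0.002],[0,0,0]],[0.5,[0,0,0.002],[0,0,0]],[0.5,[0,0,0],[0,0,0]]])

```text
time: 4.82
tcp_pos: [0.5344, 0.0566, 0.1482]
tcp_rot: [0.734, 0.68, -0.0, -0.0]
force: [0.3, -0.3, 0.5]
gripper_width: 0.064
```

>>> carry_out(moves=[[0.5,[0,0,0.002],[0,0,0]],[0.5,[0,0,0.002],[0,0,0]],[0.5,[0,0,0],[0,0,0]]])

```text
time: 5.2
tcp_pos: [0.5346, 0.0566, 0.1444]
tcp_rot: [0.734, 0.68, 0.0, 0.0]
force: [-0.5, -0.3, 2.4]
gripper_width: 0.0639
```

>>> carry_out(moves=[[0.5,[0,0,0.002],[0,0,0]],[0.5,[0,0,0.002],[0,0,0]],[0.5,[0,0,0],[0,0,0]]])

```text
time: 5.58
tcp_pos: [0.5346, 0.0565, 0.1403]
tcp_rot: [0.734, 0.68, 0.0, 0.0]
force: [-0.5, 0.3, 4.2]
gripper_width: 0.0638
```

>>> carry_out(moves=[[0.5,[0,0,0.002],[0,0,0]],[0.5,[0,0,0.002],[0,0,0]],[0.5,[0,0,0.0015],[0,0,0]],[0.5,[0,0,0],[0,0,0]],[0.5,[0,0,0],[0,0,0]]])

```text
time: 6.2
tcp_pos: [0.5346, 0.0565, 0.1358]
tcp_rot: [0.734, 0.68, 0.0, 0.0]
force: [-2.0, -1.4, 11.6]
gripper_width: 0.0641
```

```bash
python3 - <<'E'
from h import *
st()
c=camera("side");np.savez("s3.npz",**c);cv2.imwrite("pics/side3.png",cv2.resize(np.clip(c["img"][160:270,170:310,::-1]*1.8,0,255).astype('uint8'),None,fx=5.4,fy=5.4,interpolation=2))
E
```

```text
t 6.2 safe mm [  3.  -31.4 135.8] tool in safe
 [[-0.     1.     0.001]
 [ 1.     0.    -0.   ]
 [-0.     0.001 -1.   ]] 
F [-1.85 -1.55 11.58] T [-0.06  0.79  0.05] w 0.0641 q [ 0.03  0.36  1.73 -0.    1.04  0.1 ]
```

View pics/side3.png

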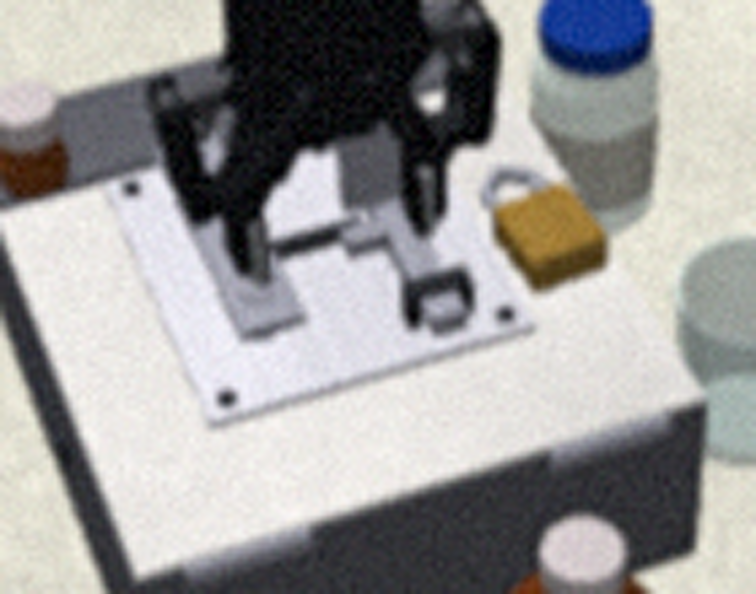

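The torque fits contact by the pad finger only, with the catch at its stop. I'll ease off 1 mm and push along +y (tool x).

>>> carry_out(moves=[[0.5,[0,0,-0.001],[0,0,0]],[0.5,[0.004,0,0],[0,0,0]],[0.5,[0.004,0,0],[0,0,0]],[0.5,[0.004,0,0],[0,0,0]],[0.5,[0.004,0,0],[0,0,0]],[0.5,[0.004,0,0],[0,0,0]],[0.5,[0.003,0,0],[0,0,0]],[0.5,[0.003,0,0],[0,0,0]],[0.5,[0,0,0],[0,0,0]]])

```text
time: 7.38
tcp_pos: [0.5368, 0.0811, 0.136]
tcp_rot: [0.733, 0.68, -0.001, 0.001]
force: [-0.9, -4.5, 5.4]
gripper_width: 0.0643
```

```bash
python3 - <<'E'
from h import *
st()
E
```

```text
t 7.38 safe mm [  3.3  -6.6 136. ] tool in safe
 [[-0.001  1.     0.001]
 [ 1.     0.001 -0.003]
 [-0.003  0.001 -1.   ]] 
F [-0.56 -4.56  5.43] T [-0.75  0.23  0.1 ] w 0.0643 q [ 0.07  0.37  1.72 -0.    1.05  0.15]
```

>>> carry_out(moves=[[0.5,[0.003,0,0.001],[0,0,0]],[0.5,[0.003,0,0],[0,0,0]],[0.5,[0.003,0,0],[0,0,0]],[0.5,[0.003,0,0],[0,0,0]],[0.5,[0.003,0,0],[0,0,0]],[0.5,[0.003,0,0],[0,0,0]],[0.5,[0,0,0],[0,0,0]]])

```text
time: 8.25
tcp_pos: [0.5382, 0.0977, 0.1358]
tcp_rot: [0.733, 0.68, -0.001, 0.002]
force: [-1.6, -9.2, 11.8]
gripper_width: 0.064
```

>>> carry_out(moves=[[0.5,[0.003,0,0],[0,0,0]],[0.5,[0.003,0,0],[0,0,0]],[0.5,[0.003,0,0],[0,0,0]],[0.5,[0.002,0,0],[0,0,0]],[0.5,[0,0,0],[0,0,0]]])

```text
time: 8.88
tcp_pos: [0.5391, 0.1088, 0.1358]
tcp_rot: [0.733, 0.68, -0.001, 0.002]
force: [-1.8, -8.8, 10.7]
gripper_width: 0.0642
```

```bash
python3 - <<'E'
from h import *
st()
E
```

```text
t 8.88 safe mm [  3.4  21.2 135.8] tool in safe
 [[-0.002  1.     0.001]
 [ 1.     0.002 -0.005]
 [-0.005  0.001 -1.   ]] 
F [-1.14 -8.88 10.66] T [-1.44  0.57  0.18] w 0.0642 q [ 0.13  0.38  1.71 -0.01  1.06  0.2 ]
```

>>> carry_out(moves=[[0.5,[0.002,0,0],[0,0,0]],[0.5,[0.002,0,0],[0,0,0]],[0.5,[0.001,0,0],[0,0,0]],[0.5,[0,0,0],[0,0,0]],[0.5,[0,0,0],[0,0,0]]])

```text
time: 9.5
tcp_pos: [0.5392, 0.1111, 0.1358]
tcp_rot: [0.733, 0.68, -0.003, 0.003]
force: [-1.7, -16.5, 12.1]
gripper_width: 0.0641
```

>>> carry_out(moves=[[0.5,[0.002,0,0],[0,0,0]],[0.5,[0,0,0],[0,0,0]]])

```text
time: 9.75
tcp_pos: [0.5392, 0.1113, 0.1358]
tcp_rot: [0.733, 0.68, -0.004, 0.005]
force: [-2.2, -23.7, 13.3]
gripper_width: 0.0639
```

```bash
python3 - <<'E'
from h import *
st()
c=camera("side");np.savez("s4.npz",**c);cv2.imwrite("pics/side4.png",cv2.resize(np.clip(c["img"][150:260,170:310,::-1]*1.8,0,255).astype('uint8'),None,fx=5.4,fy=5.4,interpolation=2))
E
```

```text
t 9.75 safe mm [  3.4  23.6 135.8] tool in safe
 [[-0.001  1.     0.001]
 [ 1.     0.001 -0.012]
 [-0.012  0.001 -1.   ]] 
F [ -0.4  -23.84  13.34] T [-3.35  0.49 -0.43] w 0.0639 q [ 0.13  0.38  1.7  -0.01  1.06  0.22]
```

View pics/side4.png

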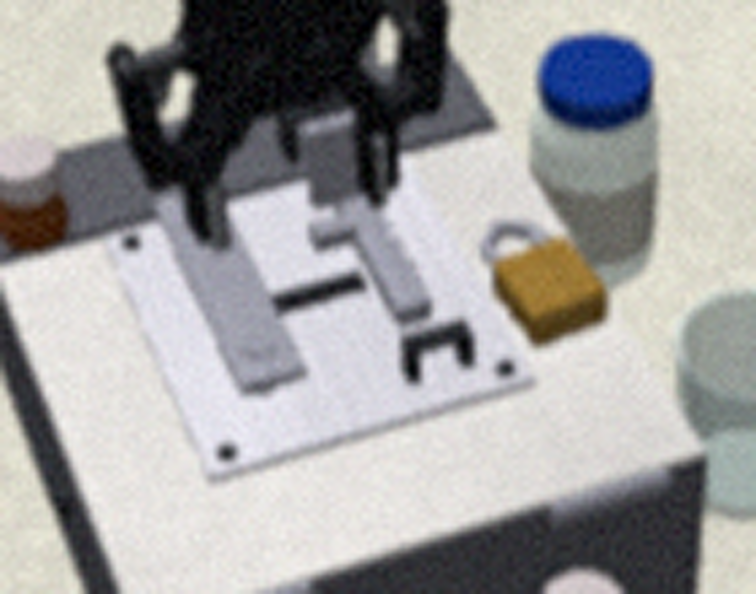

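The bolt's end has come out of the rear guide, and it's against a hard stop: force rises and nothing moves. I'll ease back off the lug and then lift.

>>> carry_out(moves=[[0.5,[-0.004,0,0],[0,0,0]],[0.5,[-0.004,0,0],[0,0,0]],[0.5,[-0.002,0,0],[0,0,0]],[0.5,[0,0,-0.005],[0,0,0]],[0.5,[0,0,-0.01],[0,0,0]],[0.5,[0,0,-0.03],[0,0,0]],[0.5,[0,0,-0.04],[0,0,0]],[0.5,[0,0,-0.04],[0,0,0]],[0.5,[-0.05,0,0],[0,0,0]],[0.5,[-0.05,0,0],[0,0,0]],[0.5,[-0.05,0,0],[0,0,0]],[0.5,[-0.05,0,0],[0,0,0]],[0.5,[0,0,0],[0,0,0]]])

```text
time: 11.42
tcp_pos: [0.5223, -0.0945, 0.2594]
tcp_rot: [0.735, 0.678, -0.001, 0.0]
force: [-0.3, -0.4, 0.2]
gripper_width: 0.064
```

```bash
python3 - <<'E'
from h import *
st()
for n in("top","side"):
    c=camera(n);P=pts(c);Q=(P-O)@S
    for nm,b in(("pad",(-.06,-.01,-.07,.07,.122,.15)),("lug",(0.01,.06,-.03,.07,.152,.17))):
        m=(Q[...,0]>b[0])&(Q[...,0]<b[1])&(Q[...,1]>b[2])&(Q[...,1]<b[3])&(Q[...,2]>b[4])&(Q[...,2]<b[5])
        print(n,nm,m.sum(),np.median(Q[m],0).round(4))
    if n=="top":
        c0=np.load("top0.npz");
        d=np.concatenate([c0["img"][120:260,150:340],c["img"][120:260,150:340]],0)
        cv2.imwrite("pics/cmp.png",cv2.resize(np.clip(d[:,:,::-1]*1.6,0,255).astype('uint8'),None,fx=2.1,fy=2.1,interpolation=2))
E
```

```text
t 11.43 safe mm [   2.4 -182.8  259.4] tool in safe
 [[ 0.004  1.    -0.001]
 [ 1.    -0.004 -0.002]
 [-0.002 -0.001 -1.   ]] 
F [-0.28 -0.43  0.15] T [0.05 0.06 0.02] w 0.064 q [-0.26  0.23  1.57 -0.    1.33 -0.18]
top pad 465 [-0.035  -0.0002  0.1407]
top lug 48 [0.0357 0.0393 0.1626]
side pad 513 [-0.0338 -0.006   0.1433]
side lug 3 [0.0205 0.0413 0.1662]
```

View pics/cmp.png

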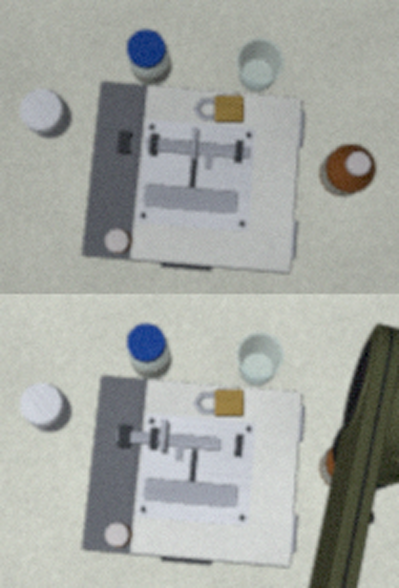

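```bash
python3 -c "
from plant import *
print(hand_in())"
```

```text
the job is handed in; nothing more can be done
None
```

The bolt is home in the keeper, the catch is back up, and the job is handed in; `hand_in()` gives no verdict. I pressed the catch pad to its stop with one finger. Keeping it down, I pushed the lug with the other finger to the bolt's hard stop, then backed off, lifted and moved clear.

**Last checks, at 11.4 s:**
- **Bolt:** the top camera puts the lug at y ≈ +39.3 mm, against 40 mm for fully home.
- **Catch:** the pad top is at 140.7 mm, so it has sprung back up.
- **Robot:** the tool force is about 0, so it is touching nothing.
- **Bystanders:** the padlock, jar, media bottle, beaker and tin look unmoved in the before/after top views. I compared those by eye rather than measuring them.

**Weak points in those checks:**
- **Amber bottle:** the arm mostly hid it in the last picture. The visible part is where it stood before, and the arm passed well above it.
- **Side camera:** it saw only 3 lug points (y ≈ 41 mm, x about 15 mm off), too few to count as a second measurement. Its pad reading was a few mm off the top camera's.

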